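# Hang the spoked flywheel on the high hook

### The job

Two flywheels of the same size stand upright in cradles on the drive-lab bench. Lift the spoked one out of its cradle with the gripper and hang its rim over the high J-hook, so that it hangs there freely and still, between the hook's upturned tip and the post. Leave the solid disc flywheel standing in its cradle.

Things in the scene. Friction and masses are not known exactly. Their poses are not given: they have to be found in the camera images.
- flywheel_center (a point): Centre of the spoked aluminium flywheel, 0.5-0.75 kg, outer diameter 200 mm, 12 thick, flat rim 34 wide (inner diameter 132), hub diameter 28. x = axle, level; z up. Upright, centre 110 above the table; the rim's top is free to pinch across its 12 mm from above. At the start one 12 mm spoke points down, two 30 degrees above level: the window under the rim's top is open, 52 high from hub to rim.
- cradle_a: Fixed cradle of the spoked flywheel; origin on the table under the wheel's centre, x along the axle. Dark steel base 110 (x) x 200 mm, two black slot walls 160 long (y), 32 wide over both, up to 50 above the table. The slot is 16 wide, with two rests that keep the wheel from rolling; it lifts straight up out.
- hook_seat (a point): Point on top of the fixed high J-hook's level steel bar (diameter 10 mm), 250 above the table, where the rim should rest; wheel centre then 66 below. x: along the bar from tip to post; z up. Bar free from the tip (-x; bends up at -43, ends at -61, rises 16 above the bar) to the 30 square post (face at +45, no higher than the bar). Base plate 0 to +150. The rim goes on over the tip from -x.
- disc_center (a point): Centre of the other flywheel: a solid aluminium disc without openings, also 200 mm diameter and 12 thick, standing upright in an identical cradle, centre 110 above the table, x = its axle. It stays where it is.
There are look-alikes about, which are no part of the job. Leave any yellow look-alike of the part that bears flywheel_center alone.

How it is judged:
By the outcome, as a careful person would: the job done as asked, in the order asked, and still so for the second after the job is handed in, with the robot touching nothing.
It also fails if it takes over 45 s, if anything falls off the work surface, if the arm or the gripper's body presses on something with over 40 N, if the wrist force passes 120 N, or if a joint passes its speed limit or range.

### The arm

A 7-joint arm with a two-finger parallel gripper is mounted at the origin on the work surface. World frame = base frame: x ahead of the robot, y to its left, z up, the work surface at z = 0. Lengths are in m, angles in rad, forces in N, time in s.
With the tool pointing down it reaches from about 0.425 to 0.925 m from the base axis. Payload 6.8 kg.
Tool frame: the origin (TCP) lies on the centre line of the jaws, within the pads' length; the fingertips stand 8 mm ahead of it and the grasp point (between the pads) lies 11 mm behind it (bot.tips_ahead is the distance from the TCP to the fingertips, in m); z points along the fingers, y is the line along which they close (so a half turn about z gives the same grasp; the last joint's range is limited). The gripper opens to 85 mm and grips with 20 to 120 N. Pads are 22 mm wide; open, the fingers measure 114 mm over their backs; the gripper's body (76 mm by 85 mm) begins 54 mm behind the grasp point. The pads swing forward as they close: fully open they stand 13 mm farther back than shut.
Start: joints at [-1.425, 0.477, 0.022, 1.555, -0.011, 1.109, -0.083], TCP at [0.169, 0.653, 0.239] pointing down, gripper open.
Joint ranges: [-2.96, 2.96], [-0.34, 2.1], [-1.41, 1.46], [0.24, 2.44], [-1.37, 4.51], [0.17, 1.92], [-2.96, 2.96]. Speed limits (rad/s): [2.39, 2.39, 3.14, 3.14, 3.14, 3.14, 3.14].

### API

Orientations are given as a unit quaternion [w, x, y, z].
In Python, from station import bot gives the robot as it stands.
- The arm moves only by the tool send_rows, never from a script. Its argument "deltas" is text: rows parted by semicolons, each of 4 numbers parted by spaces: the shift along the tool's x, y, z in m, then the turn about the tool's z in degrees. In form: x y z spin; .... A call has 1 to 5 rows; each row is the pose to reach, as a shift and turn from the pose commanded when the call began, along the tool's axes at that moment; what a row does not reach only later rows make up. A row lasts 1/10 s, in which the tool goes at most 50 mm and 8.59 degrees, less where a joint would pass 70% of its speed; a pose out of reach is approached as far as the arm can. A call with a gripper value outside its range is refused whole. "claw" is the opening, from 0 (shut) to 1 (fully open), set as the call begins (left out, the last holds). The fingers move at their own pace and stop on an object; "force" is the grip in N (left out, the last holds). Time passes only in rows, so rows that repeat a pose let the fingers close. It gives the time, the measured TCP pose, the force, the opening and the grip force at its end, in the units of the state.
- bot.get_obs(): the state, without advancing time (a new reading comes with each control period).
- bot.read_camera(name): name is "scene" or "side" or "wrist"; returns a dict with "img" (480x640x3 uint8, red, green, blue), "depth" (480x640 float32, m along the optical axis (not along the pixel's ray), 0 where there is no reading), "fx", "fy", "cx", "cy" (pixels), "camera_from_world" (4x4, takes a point from world to camera coordinates). Camera axes: x right, y up, looking along -z (the intrinsics and any distortion apply to the point x, -y, -z); pixel columns grow to the right and rows downward; lengths in m; the calibration is good to about 2 mm. The wrist camera is an equidistant fisheye: a pixel r from the principal point sees the ray r / f radians off the axis. A picture is of the moment at which its call begins.
- bot.hand_in(): hands the job in; it is judged then, once.
Trained networks look in a picture, given as the dict that the camera call returned (one of the last four; its "shot" number tells which), for a name from the list of things; names that differ only in an ending like _2 or _b are one class to them, and where a whole thing is asked for, a point or a joint stands for the part that bears it (a point fixed in the world has none). Each returns a list of dicts, best first, with "confidence" (0 to 1); they miss things now and then, are a little off and sometimes report something else, mostly with a low value. They report only what shows in the picture. A call takes as long as a camera call. They do not tell look-alikes from the thing itself.
- bot.masks_of(picture, query): "mask" (480x640 bool, what is visible of it).
- bot.landmark_of(picture, query): "xyz" ([x, y, z] in m, in world coordinates, good to about 4 mm: a listed point, or the origin of a listed thing).
The state is a dict: "t": time; "q": joint angles; "joint_vel": joint speeds; "joint_torque": joint torques, N m; "eef_pos": TCP position; "tool_rot": TCP orientation; "contact_force": force on the tool from outside, world axes, zero at the start; "torque": the same for the moment, N m; "gripper_width": opening from 0.0 (shut) to 1.0 (fully open); "grasp_force": force on a finger pad.
Only numpy, scipy, OpenCV 4.12 (cv2) and the standard library are available. Lean on these libraries where they do the work, as an engineer would, in place of code of your own. Each camera call takes 0.05 s, during which the arm holds its last target. There are 200 camera calls.

## Working session

There is one attempt and no reset: what is moved stays moved. The work goes in short steps, Python scripts to look and compute and a tool call to move; the robot and the scene stay as the last step left them, time stands still between calls to the robot, and variables do not carry over. Pictures are saved under pics/ and viewed, at most 10 in all, crops included, and the job is handed in when it is done.

Besides the shell and the picture viewer there is one more tool, called after "Request:" by a JSON object that holds its "api" and its "payload". send_rows: Moves the arm, as the interface text tells. Its arguments: {"type":"object","properties":{"deltas":{"type":"string"},"claw":{"type":"number"},"force":{"type":"number"}},"required":["deltas"]}

```bash
mkdir -p pics; cat > h.py <<'E'
from station import bot
import numpy as np, cv2
def xyz(p):
    d=p["depth"]; v,u=np.mgrid[0:480,0:640]
    c=np.stack([(u-p["cx"])/p["fx"]*d,-(v-p["cy"])/p["fy"]*d,-d,np.ones_like(d)],-1)
    return (c@np.linalg.inv(p["camera_from_world"]).T)[...,:3]
E
python3 - <<'E'
from h import *
o=bot.get_obs();print(o)
ims=[]
for n in ["scene","side"]:
    p=bot.read_camera(n);cv2.imwrite(f"pics/{n}0.png",p["img"][...,::-1])
    for q in ["flywheel_center","cradle_a","hook_seat","disc_center"]:
        print(n,q,[(np.round(r["xyz"],3),round(r["confidence"],2)) for r in bot.landmark_of(p,q)])
E
```

```text
{'t': 0.0, 'q': array([-1.42508996,  0.47778471,  0.02233372,  1.55646079, -0.0115078 ,
        1.10930337, -0.08310454]), 'joint_vel': array([-0.00066424, -0.00053612,  0.00073949, -0.00218321, -0.00016146,
       -0.00114502, -0.00101737]), 'joint_torque': array([-2.08545298e-04, -5.96436203e+01,  1.60744753e+00, -2.81197643e+01,
        1.23624664e-02,  9.05409863e-03, -2.65867413e-06]), 'eef_pos': array([0.16934746, 0.65280812, 0.23833196]), 'tool_rot': array([-5.29265163e-05,  1.26553446e-01,  9.91959369e-01, -9.12580384e-04]), 'contact_force': array([ 0.26560777, -0.07484515, -0.37796095]), 'torque': array([-0.00956827, -0.01479916, -0.01867924]), 'grasp_force': 0.0, 'gripper_width': 0.9966420651725219}
scene flywheel_center [(array([ 0.44 , -0.296,  0.109]), 0.77), (array([ 0.231, -0.313,  0.099]), 0.62)]
scene cradle_a [(array([ 0.439, -0.297,  0.01 ]), 0.55)]
scene hook_seat [(array([ 0.439, -0.295,  0.008]), 0.66), (array([ 0.627, -0.008,  0.248]), 0.64)]
scene disc_center [(array([0.44 , 0.344, 0.111]), 0.88)]
side flywheel_center [(array([ 0.23 , -0.317,  0.1  ]), 0.93), (array([ 0.441, -0.304,  0.109]), 0.72)]
side cradle_a [(array([ 0.439, -0.296, -0.001]), 0.95)]
side hook_seat [(array([ 0.628, -0.007,  0.247]), 0.59)]
side disc_center [(array([0.441, 0.344, 0.111]), 0.73)]
```

View pics/scene0.png

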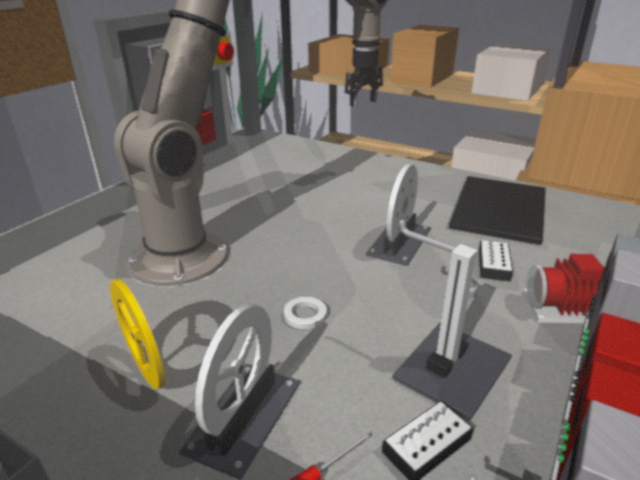

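View pics/side0.png

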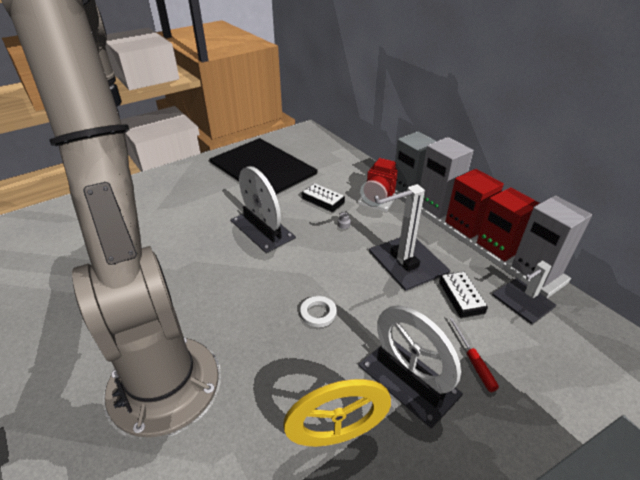

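```bash
python3 - <<'E'
from h import *
for n in ["scene","side"]:
    p=bot.read_camera(n);X=xyz(p).reshape(-1,3);ok=p["depth"].ravel()>0
    def near(c,r,z0,z1): return X[ok&(np.hypot(X[:,0]-c[0],X[:,1]-c[1])<r)&(X[:,2]>z0)&(X[:,2]<z1)]
    for nm,c in [("wheel",(.44,-.298)),("disc",(.44,.344))]:
        P=near(c,.125,.06,.22);m=np.median(P,0)
        d=cv2.fitLine(P[:,:2].astype(np.float32),cv2.DIST_HUBER,0,.01,.01).ravel()
        print(n,nm,len(P),P.mean(0).round(3),"plane line deg",np.degrees(np.arctan2(d[1],d[0])).round(1),"pt",d[2:].round(4),"top",np.percentile(P[:,2],99).round(3))
    P=near((.627,-.008),.12,.225,.29)
    print(n,"hook",len(P));print(P[::max(1,len(P)//25)].round(3).tolist())
    B=P[np.hypot(*(P[:,:2]-[.627,-.008]).T)<.035]
    if len(B)>5:
        d=cv2.fitLine(B[:,:2].astype(np.float32),cv2.DIST_HUBER,0,.01,.01).ravel();print("bar deg",np.degrees(np.arctan2(d[1],d[0])),d[2:],B[:,2].max())
E
```

```text
scene wheel 4485 [ 0.443 -0.313  0.143] plane line deg -82.4 pt [ 0.4395 -0.2726] top 0.21
scene disc 1400 [0.444 0.323 0.136] plane line deg -86.6 pt [0.4426 0.3543] top 0.209
scene hook 900
[[0.57, -0.005, 0.266], [0.577, -0.004, 0.257], [0.586, -0.006, 0.25], [0.594, -0.011, 0.249], [0.604, -0.011, 0.248], [0.616, -0.014, 0.25], [0.626, -0.013, 0.249], [0.635, -0.012, 0.247], [0.646, -0.015, 0.248], [0.642, -0.018, 0.244], [0.66, -0.018, 0.248], [0.672, -0.02, 0.251], [0.683, -0.017, 0.251], [0.694, -0.012, 0.25], [0.671, -0.031, 0.249], [0.689, -0.027, 0.251], [0.702, -0.008, 0.243], [0.687, -0.034, 0.248], [0.701, -0.02, 0.243], [0.683, -0.034, 0.242], [0.699, -0.031, 0.244], [0.679, -0.035, 0.235], [0.696, -0.033, 0.238], [0.678, -0.034, 0.229], [0.682, -0.033, 0.225]]
bar deg -8.305657 [ 0.61900485 -0.01237769] 0.25241945652697206
side wheel 2937 [ 0.436 -0.309  0.144] plane line deg -81.9 pt [ 0.4345 -0.3019] top 0.209
side disc 1489 [0.436 0.329 0.134] plane line deg -85.5 pt [0.4338 0.3505] top 0.207
side hook 371
[[0.697, -0.008, 0.249], [0.681, -0.008, 0.249], [0.68, -0.012, 0.248], [0.673, -0.016, 0.25], [0.673, -0.009, 0.244], [0.695, -0.035, 0.249], [0.685, -0.031, 0.248], [0.67, -0.02, 0.245], [0.644, -0.011, 0.247], [0.675, -0.029, 0.245], [0.643, -0.016, 0.247], [0.674, -0.033, 0.244], [0.638, -0.015, 0.246], [0.672, -0.029, 0.24], [0.616, -0.01, 0.249], [0.674, -0.012, 0.227], [0.697, -0.036, 0.231], [0.624, -0.016, 0.246], [0.682, -0.034, 0.233], [0.606, -0.008, 0.246], [0.672, -0.03, 0.233], [0.592, -0.005, 0.247], [0.671, -0.028, 0.229], [0.586, -0.006, 0.247], [0.672, -0.034, 0.229], [0.594, -0.011, 0.244], [0.597, -0.011, 0.24]]
bar deg -7.7926817 [ 0.62897545 -0.01576389] 0.2508527559786945
```

```bash
cat >> h.py <<'E'
from scipy.spatial.transform import Rotation as R
def go(pts,cur=None):
    "pts: list of (x,y,z,yaw_deg of tool y); prints the tool-axes deltas from the pose reached before each"
    o=bot.get_obs();M=R.from_quat(np.roll(o["tool_rot"],-1)).as_matrix();p=o["eef_pos"]
    yaw=np.degrees(np.arctan2(M[1,1],M[0,1]))
    print("t",o["t"],"at",p.round(4),"yaw",yaw.round(2),"tilt",M[:,2].round(4),"F",o["contact_force"].round(1),"w",round(o["gripper_width"],3),"g",round(o["grasp_force"],1))
    for t in pts:
        a=np.radians(yaw);y=np.array([np.cos(a),np.sin(a),0]);z=np.array([0,0,-1.]);x=np.cross(y,z)
        d=np.array(t[:3])-p;print(t,"->",np.round([x@d,y@d,z@d],4),"spin",round(yaw-t[3],2))
        p=np.array(t[:3]);yaw=t[3]
E
python3 -c "
from h import *
go([(.48,.3,.36,75),(.5,-.05,.36,35),(.4385,-.298,.30,8)])"
```

```text
t 0.6 at [0.1695 0.6534 0.2393] yaw 75.46 tilt [-0.  0. -1.] F [-0.8 -0.3  0.7] w 1.005 g 0.0
(0.48, 0.3, 0.36, 75) -> [-0.3893 -0.2641 -0.1207] spin 0.46
(0.5, -0.05, 0.36, 35) -> [-0.1099 -0.3329  0.    ] spin 40
(0.4385, -0.298, 0.3, 8) -> [-0.1679 -0.1926  0.06  ] spin 27
```

Request:
{"api": "send_rows", "payload": {"deltas": "-0.039 -0.026 -0.03 0; -0.078 -0.053 -0.05 0; -0.117 -0.079 -0.065 0; -0.156 -0.106 -0.08 0; -0.195 -0.132 -0.09 0"}}

```text
t: 1.1
eef_pos: [0.3237, 0.4782, 0.3299]
tool_rot: [0.0, 0.126, 0.992, 0.001]
contact_force: [0.2, 0.4, 0.3]
gripper_width: 0.999
grasp_force: 0.0
```

Request:
{"api": "send_rows", "payload": {"deltas": "-0.039 -0.026 -0.01 0; -0.078 -0.053 -0.02 0; -0.117 -0.079 -0.03 0; -0.156 -0.106 -0.03 0; -0.195 -0.132 -0.03 0"}}

```text
t: 1.6
eef_pos: [0.4793, 0.3011, 0.3593]
tool_rot: [0.001, 0.127, 0.992, 0.001]
contact_force: [0.0, 1.0, -0.1]
gripper_width: 0.999
grasp_force: 0.0
```

Request:
{"api": "send_rows", "payload": {"deltas": "-0.014 -0.042 0 5; -0.028 -0.084 0 10; -0.042 -0.126 0 15; -0.056 -0.168 0 20; -0.07 -0.21 0 25"}}

```text
t: 2.1
eef_pos: [0.493, 0.08, 0.3587]
tool_rot: [0.0, 0.34, 0.94, 0.0]
contact_force: [0.3, 0.1, -0.8]
gripper_width: 0.993
grasp_force: 0.0
```

```bash
python3 -c "
from h import *
go([(.5,-.05,.36,35),(.4385,-.298,.30,8)])"
```

```text
t 2.1 at [0.493  0.08   0.3587] yaw 50.25 tilt [ 6.e-04  6.e-04 -1.e+00] F [ 0.3  0.1 -0.8] w 0.993 g 0.0
(0.5, -0.05, 0.36, 35) -> [-0.0885 -0.0955 -0.0013] spin 15.25
(0.4385, -0.298, 0.3, 8) -> [-0.1679 -0.1926  0.06  ] spin 27
```

Request:
{"api": "send_rows", "payload": {"deltas": "-0.03 -0.032 0 5; -0.06 -0.064 0 10; -0.0885 -0.0955 0 15.25"}}

```text
t: 2.4
eef_pos: [0.5005, -0.0501, 0.3588]
tool_rot: [0.0, 0.462, 0.887, 0.0]
contact_force: [0.8, -0.5, -0.1]
gripper_width: 0.999
grasp_force: 0.0
```

Request:
{"api": "send_rows", "payload": {"deltas": "-0.028 -0.032 0 5; -0.056 -0.064 0 10; -0.084 -0.096 0 15; -0.112 -0.128 0.01 20; -0.14 -0.16 0.03 27"}}

```text
t: 2.9
eef_pos: [0.4509, -0.2567, 0.3297]
tool_rot: [0.002, 0.656, 0.755, 0.001]
contact_force: [1.6, 0.8, -0.5]
gripper_width: 1.001
grasp_force: 0.0
```

```bash
python3 - <<'E'
from h import *
go([(.4385,-.298,.30,8)])
for n in ["scene","side","wrist"]:
    p=bot.read_camera(n)
    for q in ["flywheel_center","hook_seat"]:
        print(n,q,[(np.round(r["xyz"],4),round(r["confidence"],2)) for r in bot.landmark_of(p,q)])
cv2.imwrite("pics/w1.png",p["img"][...,::-1])
E
```

```text
t 2.9 at [ 0.4509 -0.2567  0.3297] yaw 8.0 tilt [ 4.3e-03 -4.0e-04 -1.0e+00] F [ 1.6  0.8 -0.5] w 1.001 g 0.0
(0.4385, -0.298, 0.3, 8) -> [-0.0391 -0.018   0.0297] spin 0.0
scene flywheel_center [(array([ 0.4434, -0.2987,  0.1082]), 0.58), (array([ 0.2318, -0.313 ,  0.1014]), 0.56)]
scene hook_seat [(array([ 0.6307, -0.0103,  0.2505]), 0.63), (array([0.4402, 0.3433, 0.1085]), 0.55)]
side flywheel_center [(array([ 0.4411, -0.3047,  0.1104]), 0.75), (array([ 0.233 , -0.3137,  0.0964]), 0.75)]
side hook_seat [(array([ 0.6278, -0.0072,  0.2477]), 0.64)]
wrist flywheel_center [(array([ 0.2314, -0.3102,  0.0961]), 0.97), (array([ 0.4363, -0.3006,  0.1184]), 0.91)]
wrist hook_seat []
```

View pics/w1.png

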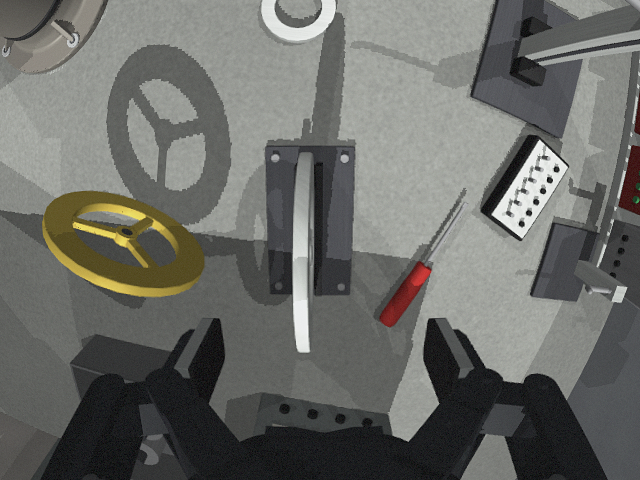

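The wrist view shows the spoked wheel edge-on at column ~303 (rows 152–352), aligned with the image columns as wanted; the yellow one is at (125,235), out of the way. I'll measure the rim crest with the wrist depth.

```bash
cat >> h.py <<'E'
def wxyz(p):
    d=p["depth"].astype(float); v,u=np.mgrid[0:480,0:640]
    a=(u-p["cx"])/p["fx"];b=(v-p["cy"])/p["fy"];th=np.hypot(a,b)+1e-9;s=np.tan(th)/th
    c=np.stack([a*s*d,-b*s*d,-d,np.ones_like(d)],-1)
    return (c@np.linalg.inv(p["camera_from_world"]).T)[...,:3]
E
python3 - <<'E'
from h import *
p=bot.read_camera("wrist");X=wxyz(p).reshape(-1,3)
P=X[(p["depth"].ravel()>0)&(np.hypot(X[:,0]-.44,X[:,1]+.3)<.1)&(X[:,2]>.16)&(X[:,2]<.23)]
d=cv2.fitLine(P[:,:2].astype(np.float32),cv2.DIST_L2,0,.01,.01).ravel()
print(len(P),np.degrees(np.arctan2(d[1],d[0])),d[2:],P[:,2].max())
for y in np.arange(-.38,-.21,.02):
    s=P[(abs(P[:,1]-y)<.004)]
    if len(s): s=s[s[:,2]>np.percentile(s[:,2],90)-.003];print(y.round(3),s[:,0].min().round(4),s[:,0].max().round(4),np.median(s[:,2]).round(4))
go([(.4385,-.298,.30,8)])
E
```

```text
2934 -81.954124 [ 0.4379126  -0.27849686] 0.21146786167433157
-0.38 0.4458 0.4515 0.1728
-0.36 0.4428 0.4533 0.1896
-0.34 0.4404 0.4509 0.2013
-0.32 0.4369 0.4488 0.2079
-0.3 0.4339 0.4464 0.21
-0.28 0.4315 0.4438 0.208
-0.26 0.4289 0.441 0.202
-0.24 0.4267 0.4386 0.191
-0.22 0.4247 0.4353 0.174
t 3.4 at [ 0.4513 -0.2537  0.3287] yaw 8.35 tilt [ 7.e-04  2.e-04 -1.e+00] F [-0.8 -0.2  0.5] w 0.998 g 0.0
(0.4385, -0.298, 0.3, 8) -> [-0.042  -0.0191  0.0287] spin 0.35
```

Request:
{"api": "send_rows", "payload": {"deltas": "-0.022 -0.009 0.02 0; -0.0441 -0.0175 0.04 -0.3; -0.0441 -0.0175 0.075 -0.3; -0.0441 -0.0175 0.11 -0.3; -0.0441 -0.0175 0.1377 -0.3", "claw": 0.6}}

```text
t: 3.9
eef_pos: [0.4397, -0.3, 0.1891]
tool_rot: [-0.0, 0.652, 0.758, 0.0]
contact_force: [1.0, 0.6, 0.4]
gripper_width: 0.6
grasp_force: 0.0
```

```bash
python3 -c "
from h import *
go([(.4401,-.30,.191,8)])"
```

```text
t 3.9 at [ 0.4397 -0.3     0.1891] yaw 8.58 tilt [-6.e-04  6.e-04 -1.e+00] F [1.  0.6 0.4] w 0.6 g 0.0
(0.4401, -0.3, 0.191, 8) -> [-0.      0.0004 -0.0019] spin 0.58
```

Request:
{"api": "send_rows", "payload": {"deltas": "0 0 -0.001 0.5; 0 0 -0.001 0.5; 0 0 -0.001 0.5; 0 0 -0.001 0.5; 0 0 -0.001 0.5", "claw": 0, "force": 70}}

```text
t: 4.4
eef_pos: [0.4405, -0.3014, 0.1935]
tool_rot: [0.001, 0.656, 0.755, 0.001]
contact_force: [-1.2, -0.1, 8.4]
gripper_width: 0.127
grasp_force: 71.1
```

Request:
{"api": "send_rows", "payload": {"deltas": "0 0 0 0; 0 0 0 0; 0 0 0 0; 0 0 -0.004 0; 0 0 -0.01 0"}}

```text
t: 4.9
eef_pos: [0.4389, -0.3001, 0.2015]
tool_rot: [-0.001, 0.656, 0.755, -0.0]
contact_force: [-0.5, 0.3, -7.1]
gripper_width: 0.124
grasp_force: 69.1
```

Request:
{"api": "send_rows", "payload": {"deltas": "0 0 -0.015 0; 0 0 -0.035 0; 0 0 -0.055 0; 0 0 -0.075 0; 0 0 -0.1 0"}}

```text
t: 5.4
eef_pos: [0.4386, -0.3002, 0.3018]
tool_rot: [-0.001, 0.656, 0.755, -0.0]
contact_force: [1.1, 0.7, -6.9]
gripper_width: 0.124
grasp_force: 69.1
```

```bash
python3 - <<'E'
from h import *
go([(.50,-.1,.31,-8),(.50,.0,.31,-8)])
p=bot.read_camera("scene");X=xyz(p).reshape(-1,3)
o=bot.get_obs()["eef_pos"]
cv2.imwrite("pics/s2.png",p["img"][...,::-1])
for q in ["flywheel_center","hook_seat"]:
    print(q,[(np.round(r["xyz"],4),round(r["confidence"],2)) for r in bot.landmark_of(p,q)])
E
```

```text
t 5.4 at [ 0.4386 -0.3002  0.3018] yaw 8.01 tilt [-0.0023  0.0011 -1.    ] F [ 1.1  0.7 -6.9] w 0.124 g 69.1
(0.5, -0.1, 0.31, -8) -> [ 0.1897  0.0887 -0.0082] spin 16.01
(0.5, 0.0, 0.31, -8) -> [ 0.099  -0.0139  0.    ] spin 0
flywheel_center [(array([ 0.4355, -0.2979,  0.2186]), 0.9), (array([ 0.2265, -0.3123,  0.0994]), 0.56)]
hook_seat [(array([ 0.6313, -0.0084,  0.249 ]), 0.63)]
```

View pics/s2.png

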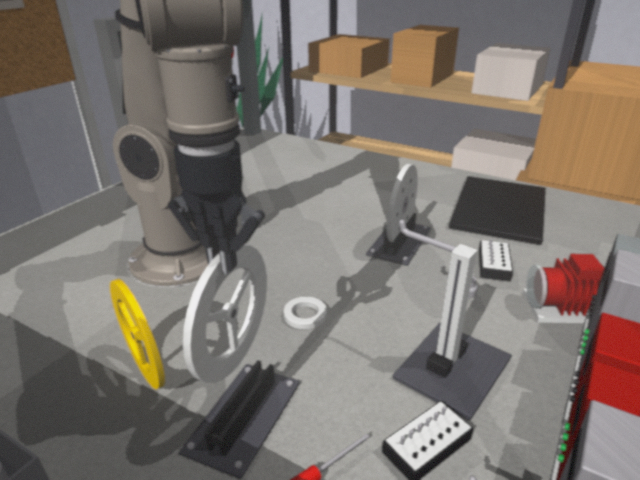

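The wheel is firmly held, upright and level (about 225,310), the cradle beneath is empty, and the hook's bar runs from the tip (403,232) to the post (465,250).

Request:
{"api": "send_rows", "payload": {"deltas": "0.02 0.01 0 2; 0.045 0.022 0 4; 0.075 0.035 0.002 7; 0.105 0.05 0.004 10; 0.135 0.063 0.006 13"}}

```text
t: 6.05
eef_pos: [0.4824, -0.1566, 0.2938]
tool_rot: [-0.001, 0.738, 0.675, -0.001]
contact_force: [0.7, -0.7, -6.4]
gripper_width: 0.121
grasp_force: 69.1
```

```bash
python3 -c "
from h import *
go([(.51,.006,.294,-8)])"
```

```text
t 6.05 at [ 0.4824 -0.1566  0.2938] yaw -5.11 tilt [-2.6e-03  4.0e-04 -1.0e+00] F [ 0.7 -0.7 -6.4] w 0.121 g 69.1
(0.51, 0.006, 0.294, -8) -> [ 0.1644  0.013  -0.0002] spin 2.89
```

Request:
{"api": "send_rows", "payload": {"deltas": "0.03 0.003 0 1; 0.065 0.006 0 2; 0.105 0.009 0 3; 0.14 0.012 0 3; 0.1644 0.013 0 3"}}

```text
t: 6.55
eef_pos: [0.5095, 0.0075, 0.2937]
tool_rot: [-0.001, 0.754, 0.657, -0.001]
contact_force: [0.3, 1.0, -7.5]
gripper_width: 0.125
grasp_force: 69.1
```

```bash
python3 - <<'E'
from h import *
ims=[]
for n in ["scene","side","wrist"]:
    p=bot.read_camera(n);ims.append(p["img"])
    X=(wxyz if n=="wrist" else xyz)(p).reshape(-1,3)
    B=X[(p["depth"].ravel()>0)&(abs(X[:,0]-.63)<.036)&(abs(X[:,1]+.011)<.03)&(abs(X[:,2]-.245)<.012)]
    print(n,"bar pts",len(B))
    if len(B)>30:
        d=cv2.fitLine(B[:,:2].astype(np.float32),cv2.DIST_L2,0,.01,.01).ravel();print(np.degrees(np.arctan2(d[1],d[0])),"y at .629",d[3]+d[1]/d[0]*(.629-d[2]),B[:,2].max())
    T=X[(p["depth"].ravel()>0)&(abs(X[:,0]-.57)<.02)&(abs(X[:,1])<.04)&(X[:,2]>.254)&(X[:,2]<.275)]
    if len(T): print("tip",len(T),T.mean(0),T.min(0),T.max(0))
    for q in ["flywheel_center","hook_seat"]:
        print(q,[(np.round(r["xyz"],4),round(r["confidence"],2)) for r in bot.landmark_of(p,q)])
go([(.629,-.011,.294,-8)])
cv2.imwrite("pics/c3.png",np.hstack([ims[0][100:440,240:580],ims[2][:,160:560][70:410]])[...,::-1])
E
```

```text
scene bar pts 256
-7.9811463 y at .629 -0.013599524 0.2511038877951859
tip 44 [ 0.57327831 -0.00556096  0.26045188] [ 0.56848493 -0.00825088  0.25401797] [ 0.57758036 -0.00128322  0.26708621]
flywheel_center [(array([0.5115, 0.0114, 0.2095]), 0.7), (array([ 0.2321, -0.3146,  0.0986]), 0.7)]
hook_seat [(array([ 0.6293, -0.0082,  0.2473]), 0.86)]
side bar pts 107
-7.7585073 y at .629 -0.014919464 0.2497861543363773
tip 18 [ 0.5711467  -0.00699327  0.26026099] [ 0.56645244 -0.01122168  0.25462938] [ 0.57865581 -0.00227325  0.26461484]
flywheel_center [(array([ 0.2305, -0.3144,  0.0984]), 0.62)]
hook_seat [(array([ 0.6307, -0.0065,  0.2468]), 0.89), (array([ 0.4408, -0.2964, -0.0025]), 0.49)]
wrist bar pts 1631
-8.094375 y at .629 -0.009609863 0.2517092328058512
tip 374 [ 0.57324652 -0.00165309  0.26210358] [ 0.56840221 -0.0075697   0.25403934] [0.5804384  0.00185402 0.26680007]
flywheel_center []
hook_seat [(array([ 0.6298, -0.0102,  0.2458]), 0.83)]
t 7.0 at [0.5101 0.0031 0.2954] yaw -8.11 tilt [-5.e-04 -2.e-04 -1.e+00] F [ 0.4 -0.3 -6.7] w 0.127 g 69.1
(0.629, -0.011, 0.294, -8) -> [0.0028 0.1197 0.0014] spin -0.11
```

View pics/c3.png

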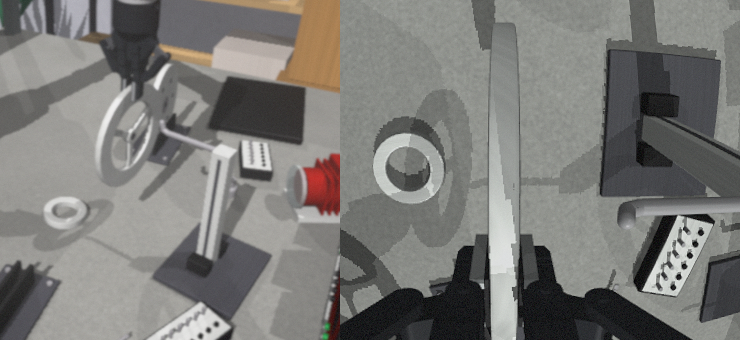

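The wheel hangs edge-on in front of the hook tip (tip at ~(628,215) in the right crop, bar horizontal, parallel to the tool's closing line). Going over the tip.

Request:
{"api": "send_rows", "payload": {"deltas": "0.003 0.02 0.001 0; 0.0035 0.045 0.001 0; 0.0035 0.075 0.001 0; 0.0035 0.105 0.001 0; 0.0035 0.12 0.001 0"}}

```text
t: 7.5
eef_pos: [0.632, -0.0097, 0.2943]
tool_rot: [0.001, 0.755, 0.656, 0.0]
contact_force: [-0.6, -0.6, -6.6]
gripper_width: 0.126
grasp_force: 69.2
```

```bash
python3 - <<'E'
from h import *
ims=[]
for n in ["scene","side"]:
    p=bot.read_camera(n);ims.append(p["img"])
go([(.63,-.01,.268,-8)])
cv2.imwrite("pics/c4.png",np.hstack([cv2.resize(i,None,fx=2,fy=2) for i in (ims[0][120:340,330:520],ims[1][120:340,300:490])])[...,::-1])
E
```

```text
t 7.6 at [ 0.6316 -0.0099  0.2941] yaw -8.05 tilt [ 6.0e-04 -1.6e-03 -1.0e+00] F [ 0.2 -0.6 -7.2] w 0.125 g 69.2
(0.63, -0.01, 0.268, -8) -> [-0.0003 -0.0015  0.0261] spin -0.05
```

View pics/c4.png

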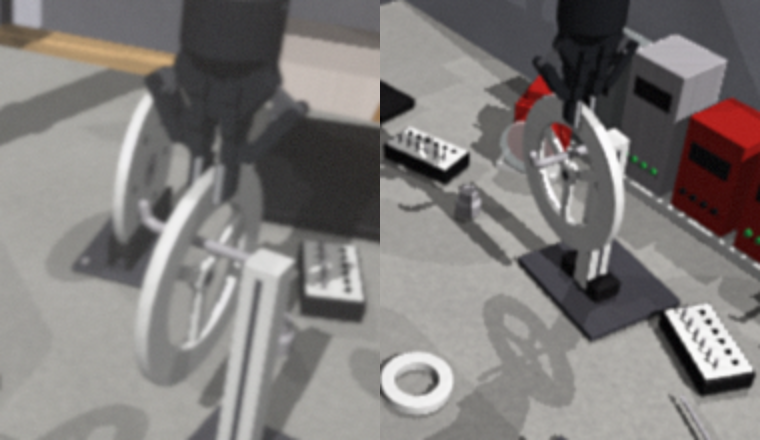

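The bar passes through the window under the rim (left crop ~(215,245)), with the tip out on the far side (150,220). Lowering until the weight transfers.

Request:
{"api": "send_rows", "payload": {"deltas": "0 -0.001 0.008 0; 0 -0.001 0.015 0; 0 -0.001 0.02 0; 0 -0.001 0.023 0; 0 -0.001 0.024 0"}}

```text
t: 8.1
eef_pos: [0.6283, -0.0086, 0.2703]
tool_rot: [-0.0, 0.755, 0.656, -0.0]
contact_force: [-0.2, -0.2, -7.1]
gripper_width: 0.126
grasp_force: 69.2
```

Request:
{"api": "send_rows", "payload": {"deltas": "0 0 0.001 0; 0 0 0.002 0; 0 0 0.002 0"}}

```text
t: 8.4
eef_pos: [0.6288, -0.0088, 0.2688]
tool_rot: [0.0, 0.755, 0.656, 0.0]
contact_force: [-0.4, 0.3, -7.7]
gripper_width: 0.125
grasp_force: 69.2
```

Request:
{"api": "send_rows", "payload": {"deltas": "0 0 0.001 0; 0 0 0.001 0; 0 0 0.002 0; 0 0 0.002 0"}}

```text
t: 8.8
eef_pos: [0.6289, -0.0088, 0.267]
tool_rot: [0.0, 0.755, 0.656, 0.0]
contact_force: [0.1, 0.8, -5.8]
gripper_width: 0.125
grasp_force: 69.7
```

Request:
{"api": "send_rows", "payload": {"deltas": "0 0 0.001 0; 0 0 0.001 0; 0 0 0.001 0"}}

```text
t: 9.1
eef_pos: [0.629, -0.0089, 0.2668]
tool_rot: [0.0, 0.755, 0.656, 0.001]
contact_force: [-4.3, 0.6, 6.3]
gripper_width: 0.126
grasp_force: 71.0
```

Request:
{"api": "send_rows", "payload": {"deltas": "0 0 -0.0005 0; 0 0 -0.0005 0", "force": 20}}

```text
t: 9.3
eef_pos: [0.629, -0.0089, 0.2668]
tool_rot: [0.0, 0.755, 0.656, 0.0]
contact_force: [-3.2, 1.2, 5.0]
gripper_width: 0.125
grasp_force: 70.8
```

Request:
{"api": "send_rows", "payload": {"deltas": "0 0 0 0; 0 0 0 0; 0 0 0 0; 0 0 0 0", "claw": 0.35}}

```text
t: 9.7
eef_pos: [0.629, -0.0089, 0.2661]
tool_rot: [0.0, 0.755, 0.656, 0.0]
contact_force: [0.0, -1.1, 1.0]
gripper_width: 0.353
grasp_force: 0.0
```

```bash
python3 - <<'E'
from h import *
ims=[]
for n in ["scene","side","wrist"]:
    p=bot.read_camera(n);ims.append(p["img"])
X=wxyz(p).reshape(-1,3)
P=X[(p["depth"].ravel()>0)&(abs(X[:,0]-.63)<.05)&(abs(X[:,1]+.01)<.1)&(X[:,2]>.262)&(X[:,2]<.3)]
print(len(P),P[:,2].max() if len(P) else 0)
for y in np.arange(-.03,.08,.02):
    s=P[abs(P[:,1]-y)<.004]
    if len(s): print(y.round(3),s[:,0].min().round(4),s[:,0].max().round(4),np.median(s[:,2]).round(4))
go([])
cv2.imwrite("pics/c5.png",np.hstack([cv2.resize(i,(380,440)) for i in (ims[0][120:340,330:520],ims[2][:,110:525])])[...,::-1])
E
```

```text
11421 0.29999170724261975
-0.03 0.6201 0.6324 0.2818
-0.01 0.6117 0.663 0.2829
0.01 0.6038 0.6382 0.2798
0.03 0.6284 0.6411 0.2723
0.05 0.6315 0.6414 0.2624
t 9.85 at [ 0.6288 -0.0089  0.2662] yaw -8.0 tilt [ 1.e-04 -1.e-04 -1.e+00] F [ 0.4 -0.2  0.2] w 0.349 g 0.0
```

View pics/c5.png

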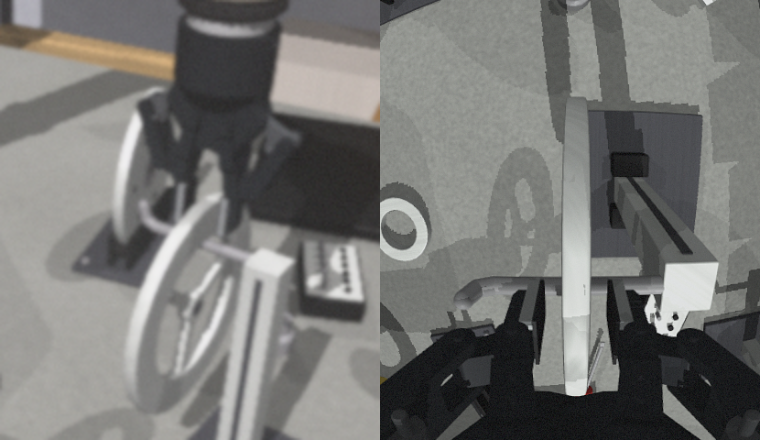

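The rim (575,280 in the right crop) sits on the bar, top at z≈0.283 as expected, with both fingers clear of it. Retract straight up and let it settle.

Request:
{"api": "send_rows", "payload": {"deltas": "0 0 -0.01 0; 0 0 -0.025 0; 0 0 -0.045 0; 0 0 -0.07 0; 0 0 -0.1 0"}}

```text
t: 10.35
eef_pos: [0.6285, -0.009, 0.3681]
tool_rot: [0.0, 0.755, 0.656, 0.0]
contact_force: [1.2, 0.0, -1.3]
gripper_width: 0.347
grasp_force: 0.0
```

Request:
{"api": "send_rows", "payload": {"deltas": "0 -0.01 -0.02 0; 0 -0.03 -0.03 0; 0 -0.06 -0.03 0; 0 -0.06 -0.03 0; 0 -0.06 -0.03 0"}}

```text
t: 10.85
eef_pos: [0.5695, -0.0005, 0.3978]
tool_rot: [0.0, 0.755, 0.656, 0.001]
contact_force: [0.6, -1.0, 0.6]
gripper_width: 0.351
grasp_force: 0.0
```

```bash
python3 - <<'E'
from h import *
go([])
prev=None
for k in range(20):
    p=bot.read_camera("side")
    if k%6==0:
        print([(np.round(r["xyz"],4),round(r["confidence"],2)) for r in bot.landmark_of(p,"flywheel_center")])
        if prev is not None: print("diff px",(np.abs(p["img"].astype(int)-prev).max(-1)>40).sum())
        prev=p["img"].astype(int)
s=bot.read_camera("scene")
cv2.imwrite("pics/c6.png",np.hstack([cv2.resize(i,(380,440)) for i in (s["img"][120:340,330:520],p["img"][120:340,300:490])])[...,::-1])
E
```

```text
t 10.85 at [ 5.695e-01 -5.000e-04  3.978e-01] yaw -7.97 tilt [ 0.0023  0.0014 -1.    ] F [ 0.6 -1.   0.6] w 0.351 g 0.0
[(array([ 0.6278, -0.0172,  0.1882]), 0.6), (array([ 0.2312, -0.3156,  0.1009]), 0.55)]
[(array([ 0.2302, -0.3159,  0.1016]), 0.77), (array([ 0.6264, -0.0146,  0.1835]), 0.67), (array([0.4389, 0.3432, 0.108 ]), 0.2)]
diff px 234
[(array([ 0.6293, -0.0167,  0.1819]), 0.93), (array([ 0.2301, -0.3153,  0.0996]), 0.8)]
diff px 10
[(array([ 0.6268, -0.017 ,  0.1841]), 0.82), (array([ 0.2322, -0.3146,  0.1014]), 0.61)]
diff px 5
```

View pics/c6.png

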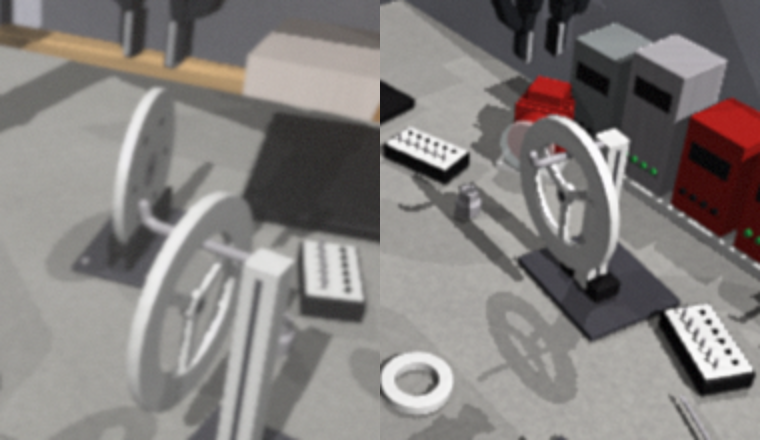

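The wheel hangs on the bar between tip and post, gripper clear, centre at z≈0.184. I'll let it settle a little longer, check stillness, and hand in.

```bash
python3 - <<'E'
from h import *
prev=None
for k in range(70):
    p=bot.read_camera("side")
    if k%7==0:
        g=p["img"][140:280,350:430].astype(float).mean(-1)
        if prev is not None: print(round(np.abs(g-prev).mean(),2),end=" ")
        prev=g
print(bot.get_obs()["t"]); print(bot.hand_in())
E
```

```text
1.39 1.38 1.4 1.38 1.39 1.38 1.38 1.39 1.37 15.6
the job is handed in; nothing more can be done
None
```

The spoked flywheel hangs still on the high J-hook between tip and post, the solid disc was left in its cradle, and the job is handed in at t = 15.6 s of the 45 s allowed, with the gripper clear (no verdict came back).

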